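# Lengthen a telescopic stand leg by one hole and prove the snap button

### The arm

A 6-joint arm with a two-finger parallel gripper is mounted at the origin on a cart in front of the work surface, level with it; the furniture and walls round the work are solid. World frame = base frame: x ahead of the robot, y to its left, z up, the work surface at z = 0. Lengths are in m, angles in rad, forces in N, time in s.
With the tool pointing down it reaches from about 0.3 to 0.95 m from the base axis. Payload 3.1 kg.
Tool frame: the origin (TCP) lies at the very end of the fingers, on their centre line; the grasp point (between the pads) lies 19 mm behind it; z points along the fingers, y is the line along which they close (so a half turn about z gives the same grasp; the last joint's range is limited). The gripper opens to 85 mm and grips with 20 to 120 N. Pads are 22 mm wide; open, the fingers measure 114 mm over their backs; the gripper's body (76 mm by 85 mm) begins 54 mm behind the grasp point. The pads swing forward as they close: fully open they stand 13 mm farther back than shut.
Start: joints at [-1.312, 0.308, 1.634, -0, 1.2, -0.07], TCP at [0.202, -0.592, 0.231] pointing down, gripper open.
Joint ranges: [-3.06, 3.06], [-0.79, 1.96], [0.05, 2.63], [-1.19, 4.34], [0.05, 2.64], [-2.94, 2.94]. Speed limits (rad/s): [2.79, 2.79, 3.14, 3.14, 3.14, 3.14].

### API

Orientations are given as a rotation vector (axis times angle).
In Python, from plant import robot gives the robot as it stands.
- The arm moves only by the tool jog_arm, never from a script. Its arguments are lists of equal length, an entry for each row: "gripper": the closure, from 0 (fully open) to 1 (shut); "slide": the shift along the tool's x, y, z in units of 60 mm (1.0 is 60 mm), a list of three; "delta_rot": the turn, a rotation vector about the tool's x, y, z in units of 5 degrees (1.0 is 5 degrees), a list of three. A call has 1 to 10 rows; each row is the pose to reach, as a shift and turn from the pose commanded when the call began, along the tool's axes at that moment; what a row does not reach only later rows make up. A row lasts 1/8 s, in which the tool goes at most 62.5 mm and 10.7 degrees, less where a joint would pass 70% of its speed; a pose out of reach is approached as far as the arm can. A call with a gripper value outside its range is refused whole. The fingers move at their own pace and stop on an object; "grip_force" is the grip in N (left out, the last holds). Time passes only in rows, so rows that repeat a pose let the fingers close. It gives the time, the measured TCP pose, the force, the opening and the grip force at its end, in the units of the state.
- robot.get_state(): the state, without advancing time (a new reading comes with each control period).
- robot.get_image(name): name is "scene" or "top"; returns a dict with "frame" (480x640x3 uint8, red, green, blue), "vfov" (degrees; the focal length in pixels is half the picture's height over the tangent of half this angle, whatever the lens; pixels are square), "cx", "cy" (the principal point, pixels), "T" (4x4, takes a point from camera to world coordinates). Camera axes: x right, y down, z forward; pixel columns grow to the right and rows downward; lengths in m; the calibration is good to about 2 mm. A picture is of the moment at which its call begins. There is no depth.
- robot.sign_off(): hands the job in; it is judged then, once.
The state is a dict: "clock": time; "joints": joint angles; "qd": joint speeds; "joint_efforts": joint torques, N m; "tcp_pos": TCP position; "tool_rot": TCP orientation; "contact_force": force on the tool from outside, world axes, zero at the start; "torque": the same for the moment, N m; "opening": finger opening in m; "gripper_force": force on a finger pad.
Only numpy, scipy, OpenCV 4.12 (cv2) and the standard library are available. Lean on these libraries where they do the work, as an engineer would, in place of code of your own. Each camera call takes 0.05 s, during which the arm holds its last target. There are 200 camera calls.

### The job

The square telescopic stand leg in the vise is one hole shorter than its twin on the table. Press its snap button in until it is flush, draw the outer tube out (away from the vise) to the very next hole until the button snaps fully out again, then prove the lock: push the outer tube back towards the vise against the button with a steady 15 N, give or take 2 N, for two seconds. Never load the button with more than 25 N; let go of the leg at the end, and leave the twin leg, the screwdriver, the flux tin and the bottle where they are.

Things in the scene. Friction and masses are not known exactly. Their poses are not given: they have to be found in the camera images.
- vise: grey machine vise bolted down, 124 x 200 mm, 95 mm high, clamping the leg's inner tube. Origin under the jaws' middle on the table. x along the leg, from vise to rubber foot; z up; y away from the vise's screw and from the button face. Leg axis along x at y = 0, 78 mm above the origin. Jaws end 40 mm from the origin in x; screw reaches 155 mm to -y
- outer_tube: aluminium outer tube of the leg, 28 mm square, 1.5 mm wall, 200 mm long, 32 mm rubber foot at the far end; slides on the inner tube, cannot turn. Origin on its axis beside the start hole, 90 mm from the mouth near the vise. x towards the foot = drawing out; z up. Face y = -14 mm has 14 mm holes at x = -70, -35, 0, +35 mm, half-way up
- next_hole (a point): centre, on the outside face of the outer tube, of the next hole, the one the button has to snap into: 35 mm from the start hole towards the vise. It moves with the outer tube
- snap_button: the snap button: steel pin of 10 mm diameter with a hemispherical end, sprung from within the inner tube, pointing level out of a hole in the outer tube's -y face, half-way up. It stays with the inner tube when the outer tube slides. Origin on the leg's axis when out; axes as the vise's: pressing in is +y. It has 2 mm play each way along the tube in a hole
- button_top (a point): top of the button's dome, 4.5 mm outside the outer tube's face when the button is out. It moves with the button
- snap_spring (a joint): button travel in m: 0 fully out, 0.0045 flush, 0.006 under the tube's wall. Spring 4 N at first, 7 N flush. Out, its straight side locks the tube. Flush (a flat pad over it, squeezed against the opposite face with 15 to 40 N), a pull of 8 to 12 N lets the hole's edge push the dome under the wall. It snaps out in the next hole, with a kick outwards, if nothing covers that hole
- leg_slide (a joint): how far the outer tube is drawn out, m: 0 button in the start hole, 0.035 button in the next hole, positive outwards. The tube drags with about 2 N, 3 N while the button rides under the wall, and stays where it is left. Pushed against the button it gives about 1 mm per 10 N
- twin_middle (a point): middle of the twin leg that lies loose on the table on the button side of the vised leg: same build, about 420 mm long, 32 mm high, button up and already one hole longer; leave it alone
- screwdriver: loose screwdriver with amber handle, 184 x 26 mm, lying behind the leg; leave it alone
- flux_tin: loose round flux tin, 44 mm across, 20 mm high, left of the vise; leave it alone
- cleaner_bottle: loose small dropper bottle, 34 mm across, 113 mm high, far left; leave it alone

How it is judged:
By the outcome, as a careful person would: the job done as asked, in the order asked, and still so for the second after the job is handed in, with the robot touching nothing.
It also fails if it takes over 61 s, if anything falls off the work surface, if the arm or the gripper's body presses on something with over 40 N, if the wrist force passes 120 N, or if a joint passes its speed limit or range.

## Working session

There is one attempt and no reset: what is moved stays moved. The work goes in short steps, Python scripts to look and compute and a tool call to move; the robot and the scene stay as the last step left them, time stands still between calls to the robot, and variables do not carry over. Pictures are saved under pics/ and viewed, at most 10 in all, crops included, and the job is handed in when it is done.

Besides the shell and the picture viewer there is one more tool, called after "Emit:" in YAML: its name, and indented under it one key for each argument. jog_arm: Moves the arm, as the interface text tells. Its arguments: {"type":"object","properties":{"gripper":{"type":"array","items":{"type":"number"}},"slide":{"type":"array","items":{"type":"array","items":{"type":"number"}}},"delta_rot":{"type":"array","items":{"type":"array","items":{"type":"number"}}},"grip_force":{"type":"number"}},"required":["gripper","slide","delta_rot"]}

```bash
mkdir -p pics; cat > h.py <<'E'
import numpy as np, cv2
from plant import robot
from scipy.spatial.transform import Rotation as R
def snap(n,f):
    d=robot.get_image(n); cv2.imwrite('pics/'+f,d['frame'][:,:,::-1]); np.savez('pics/'+f+'.npz',**d); return d
def load(f): return np.load('pics/'+f+'.npz')
def ray(d,u,v):
    f=240/np.tan(np.radians(float(d['vfov']))/2); T=d['T']
    r=T[:3,:3]@np.array([(u-float(d['cx']))/f,(v-float(d['cy']))/f,1]); return T[:3,3],r/np.linalg.norm(r)
def onz(d,u,v,z):
    o,r=ray(d,u,v); return o+r*(z-o[2])/r[2]
def tri(d1,p1,d2,p2):
    a,r=ray(d1,*p1); b,s=ray(d2,*p2)
    t=np.linalg.lstsq(np.c_[r,-s],b-a,rcond=None)[0]; x,y=a+r*t[0],b+s*t[1]; return (x+y)/2,np.linalg.norm(x-y)
E
python3 - <<'E'
from h import *
for n in('scene','top'):
    d=snap(n,n+'0.png'); print(n,d['vfov'],d['cx'],d['cy'],np.round(d['T'],3).tolist())
print(robot.get_state())
E
```

```text
scene 56.29471583656875 313.15838092873594 235.12564685913745 [[-0.777, -0.319, 0.543, 0.033], [-0.629, 0.367, -0.685, 0.831], [0.019, -0.874, -0.486, 0.576], [0.0, 0.0, 0.0, 1.0]]
top 52.73093975546967 324.634874242599 235.9829172877229 [[-0.02, -0.984, 0.175, 0.387], [-0.999, 0.025, 0.025, 0.125], [-0.029, -0.175, -0.984, 1.155], [0.0, 0.0, 0.0, 1.0]]
{'clock': 0.1, 'joints': array([-1.31171303e+00,  3.08912981e-01,  1.63506779e+00,  5.10869382e-06,
        1.19973397e+00, -6.97009063e-02]), 'qd': array([ 0.00086999, -0.0011494 , -0.00424851, -0.00172904, -0.00044854,
       -0.00015937]), 'joint_efforts': array([-6.42942123e-04, -4.16406906e+01, -2.77644843e+01, -1.15880589e-04,
        4.00556179e-03, -1.23428188e-05]), 'tcp_pos': array([ 0.20158787, -0.59079484,  0.23016095]), 'tool_rot': array([-3.09715369e+00, -5.13781304e-01,  3.07520555e-04]), 'contact_force': array([-0.04188483,  0.10300512,  0.82623959]), 'torque': array([ 0.07938716,  0.04090504, -0.02169116]), 'gripper_force': 0.0, 'opening': 0.08532006157791337}
```

View pics/scene0.png

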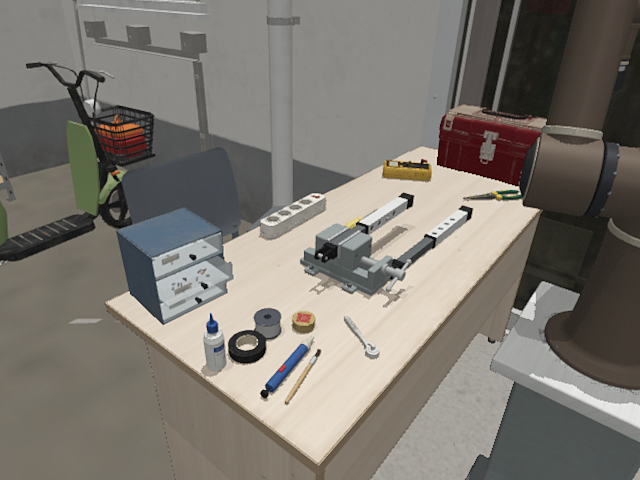

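View pics/top0.png

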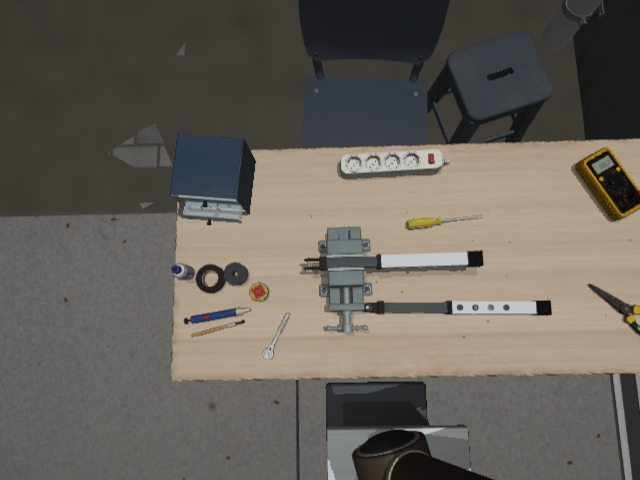

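The vised leg runs along the image row near v=260 (outer tube u≈380–470, foot to 483), its button facing the robot. The twin is at v≈308, nearer the robot. I'll crop in for precise edges.

```bash
python3 - <<'E'
from h import *
a=cv2.imread('pics/top0.png')[215:335,310:560]; b=cv2.imread('pics/scene0.png')[180:300,290:480]
a=cv2.resize(a,(750,360),interpolation=cv2.INTER_CUBIC)
cv2.imwrite('pics/a.png',a)
cv2.imwrite('pics/b.png',cv2.resize(b,(760,480),interpolation=cv2.INTER_CUBIC))
d=load('top0.png')
hsv=cv2.cvtColor(d['frame'],cv2.COLOR_RGB2HSV)
m=((hsv[...,1]<40)&(hsv[...,2]>150)).astype('uint8')
n,l,s,c=cv2.connectedComponentsWithStats(m)
for i in range(1,n):
    if s[i,4]>300 and 200<c[i][1]<330 and 300<c[i][0]<560:
        r=cv2.minAreaRect(np.argwhere(l==i)[:,::-1].astype('float32')); print(s[i],r)
for u,v,z in((380,261,.092),(470,259,.092),(483,258,.092),(380,308,.032),(500,308,.032)): print(u,v,onz(d,u,v,z).round(4))
E
```

```text
[ 381  252   87   15 1135] ((423.987548828125, 259.11328125), (13.380135536193848, 86.11648559570312), 88.15238952636719)
[452 301  85  14 965] ((494.0, 307.4999694824219), (83.99998474121094, 12.999998092651367), 0.0)
380 261 [0.5175 0.0308 0.092 ]
470 259 [ 0.5173 -0.1661  0.092 ]
483 258 [ 0.5188 -0.1945  0.092 ]
380 308 [0.4167 0.0298 0.032 ]
500 308 [ 0.4111 -0.242   0.032 ]
```

View pics/a.png

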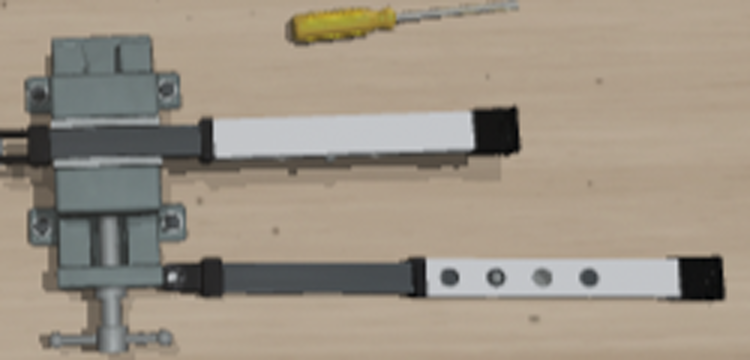

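View pics/b.png

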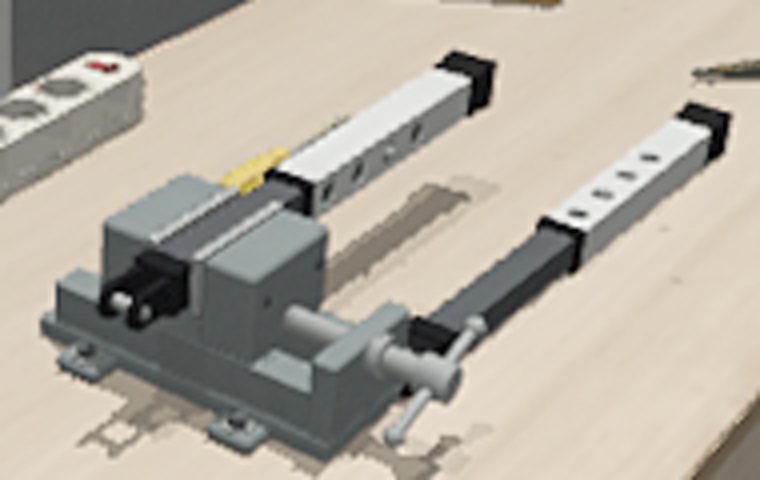

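The crops show four holes on the vised leg, at scene pixels (371.5,228), (379,223), (387,218) with the button, and (394,213). So the button is in the third hole from the vise. Next I'll measure the axis line and the button.

```bash
python3 - <<'E'
from h import *
d=load('top0.png'); g=cv2.cvtColor(d['frame'],cv2.COLOR_RGB2GRAY)
hsv=cv2.cvtColor(d['frame'],cv2.COLOR_RGB2HSV)
m=((hsv[...,1]<40)&(hsv[...,2]>150))
us=np.arange(385,465); up=[];lo=[]
for u in us:
    v=np.where(m[245:275,u])[0]+245; up.append(v.min()-.5); lo.append(v.max()+.5)
for e in(up,lo):
    p=np.polyfit(us,e,1); A,B=[onz(d,u,np.polyval(p,u),.092) for u in(381,468)]
    print(A.round(4),B.round(4),'yaw',np.degrees(np.arctan2(B[0]-A[0],-(B[1]-A[1]))))
print('col430',[(v,hsv[v,430].tolist()) for v in range(250,272)])
print('row260',g[260,370:388],g[259,462:490])
for u in(375.5,380.7,468,483.5): print(u,onz(d,u,260,.092).round(4))
s=load('scene0.png')
# holes: intersect ray with vertical plane of the -y face, x=0.5025
for q in((371.5,228),(379,223),(387,218),(394.25,213)):
    o,r=ray(s,*q); print(q,[(o+r*(x-o[0])/r[0]).round(4).tolist() for x in(.5,.505)])
print(tri(s,(371.5,228),d,(310+282/3,215+157/3)))
E
```

```text
[0.5334 0.028  0.092 ] [ 0.535 -0.163  0.092] yaw 0.4648423539882952
[0.5042 0.0292 0.092 ] [ 0.506  -0.1609  0.092 ] yaw 0.517963052107996
col430 [(250, [17, 52, 175]), (251, [16, 51, 175]), (252, [17, 46, 178]), (253, [15, 11, 188]), (254, [108, 6, 201]), (255, [108, 6, 201]), (256, [105, 8, 201]), (257, [108, 6, 201]), (258, [108, 6, 201]), (259, [110, 8, 201]), (260, [110, 8, 201]), (261, [108, 6, 201]), (262, [108, 6, 201]), (263, [110, 8, 201]), (264, [102, 6, 200]), (265, [108, 7, 171]), (266, [100, 8, 101]), (267, [18, 34, 75]), (268, [16, 56, 87]), (269, [16, 56, 86]), (270, [16, 53, 126]), (271, [16, 53, 154])]
row260 [ 76  76  77  76  76  76  77  44  40  41  43 185 197 197 197 196 197 196] [197 197 197 198 197 179  63  22  21  21  22  21  20  22  20  20  21  23
  20  19  19 156 168 168 168 168 168 168]
375.5 [0.5199 0.0406 0.092 ]
380.7 [0.5196 0.0292 0.092 ]
468 [ 0.5152 -0.1615  0.092 ]
483.5 [ 0.5144 -0.1952  0.092 ]
(371.5, 228) [[0.5, 0.0219, 0.0847], [0.505, 0.0132, 0.0795]]
(379, 223) [[0.5, -0.0112, 0.0849], [0.505, -0.0202, 0.0796]]
(387, 218) [[0.5, -0.0483, 0.0841], [0.505, -0.0577, 0.0788]]
(394.25, 213) [[0.5, -0.0832, 0.0847], [0.505, -0.093, 0.0795]]
(array([ 0.51380381, -0.02078424,  0.06137426]), np.float64(0.018775292610873868))
```

```bash
python3 - <<'E'
from h import *
s=load('scene0.png'); g=cv2.cvtColor(s['frame'],cv2.COLOR_RGB2GRAY)
print(g[206:234,364:402])
for c in((371,228),(379,223),(387,218),(394,213)):
    P=g[c[1]-3:c[1]+4,c[0]-3:c[0]+4].astype(float); w=np.clip(130-P,0,None); Y,X=np.mgrid[-3:4,-3:4]
    if w.sum():
        q=(c[0]+(w*X).sum()/w.sum(),c[1]+(w*Y).sum()/w.sum()); o,r=ray(s,*q)
        print(np.round(q,2),[(o+r*(x-o[0])/r[0]).round(4).tolist() for x in(.505,.507)])
E
```

```text
[[209 208 208 ... 113 121 125]
 [208 208 207 ... 122 125 126]
 [207 205 204 ... 126 124 126]
 ...
 [ 48  34  12 ... 126 125 123]
 [ 40  23   6 ... 123 121 116]
 [123  75  11 ... 135 163 159]]
[370.42 227.54] [[0.505, 0.0184, 0.0828], [0.507, 0.0149, 0.0807]]
[378.84 222.33] [[0.505, -0.0191, 0.0819], [0.507, -0.0227, 0.0798]]
[386.66 217.9 ] [[0.505, -0.0559, 0.0798], [0.507, -0.0597, 0.0777]]
[393.56 212.5 ] [[0.505, -0.0889, 0.0824], [0.507, -0.0928, 0.0803]]
```

```bash
cat >> h.py <<'E'
def plan(p,yaw=90.5):
    s=robot.get_state(); C=R.from_rotvec(s['tool_rot'])
    c,n=np.cos(np.radians(yaw)),np.sin(np.radians(yaw))
    G=R.from_matrix(np.array([[c,n,0],[n,-c,0],[0,0,-1]]))
    print('clock',s['clock'],'tcp',s['tcp_pos'].round(4),'F',s['contact_force'].round(2),'open',round(s['opening'],4),
     'slide',(C.inv().apply(np.array(p)-s['tcp_pos'])/.06).round(3),'rot',(np.degrees((C.inv()*G).as_rotvec())/5).round(3))
E
python3 -c "
from h import *
plan([.5195,-.0535,.2])"
```

```text
clock 0.1 tcp [ 0.2016 -0.5908  0.2302] F [-0.04  0.1   0.83] open 0.0853 slide [ 7.906 -6.763  0.518] rot [ -0.02   -0.017 -14.332]
```

Emit:
jog_arm:
  gripper: [0,0,0,0,0,0,0,0,0,0]
  slide:
    - [0.8,-0.7,0]
    - [1.6,-1.4,0.1]
    - [2.4,-2.1,0.1]
    - [3.2,-2.8,0.2]
    - [4,-3.4,0.2]
    - [4.8,-4.1,0.3]
    - [5.6,-4.8,0.3]
    - [6.4,-5.5,0.4]
    - [7.2,-6.2,0.5]
    - [7.9,-6.76,0.52]
  delta_rot:
    - [0,0,-1.4]
    - [0,0,-2.9]
    - [0,0,-4.3]
    - [0,0,-5.7]
    - [0,0,-7.2]
    - [0,0,-8.6]
    - [0,0,-10]
    - [0,0,-11.5]
    - [0,0,-12.9]
    - [0,0,-14.33]
  grip_force: 25

```text
clock: 1.35
tcp_pos: [0.5194, -0.0528, 0.1994]
tool_rot: [-2.207, -2.235, 0.001]
contact_force: [0.6, -0.5, 0.6]
opening: 0.0857
gripper_force: 0.0
```

```bash
python3 -c "
from h import *
plan([.5195,-.0535,.2])"
```

```text
clock 1.35 tcp [ 0.5194 -0.0528  0.1994] F [ 0.56 -0.53  0.59] open 0.0857 slide [-0.011  0.002 -0.01 ] rot [-0.011  0.001  0.048]
```

Emit:
jog_arm:
  gripper: [0,0,0,0,0,0]
  slide:
    - [0,0,0.6]
    - [0,0,1.2]
    - [0,0,1.8]
    - [0,0,2.1]
    - [0,0,2.35]
    - [0,0,2.35]
  delta_rot:
    - [0,0,0]
    - [0,0,0]
    - [0,0,0]
    - [0,0,0]
    - [0,0,0]
    - [0,0,0]

```text
clock: 2.1
tcp_pos: [0.5188, -0.0549, 0.0585]
tool_rot: [-2.211, -2.23, 0.001]
contact_force: [-0.8, -0.9, -1.0]
opening: 0.0852
gripper_force: 0.0
```

```bash
python3 - <<'E'
from h import *
plan([.5195,-.0535,.058])
d=snap('scene','s1.png'); t=snap('top','t1.png')
a=cv2.resize(d['frame'][150:270,330:490,::-1],(640,480),interpolation=cv2.INTER_CUBIC)
cv2.imwrite('pics/s1c.png',a)
E
```

```text
clock 2.1 tcp [ 0.5188 -0.0549  0.0585] F [-0.84 -0.92 -0.95] open 0.0852 slide [0.023 0.012 0.008] rot [-0.017 -0.003 -0.005]
```

View pics/s1c.png

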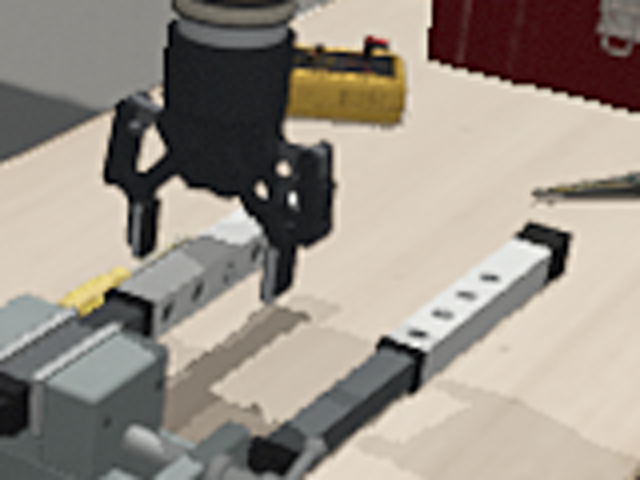

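The near finger (crop 275,275) will swing in to about (231,262), over the button at (230,268). That lines up, so I'll close.

Emit:
jog_arm:
  gripper: [1,1,1,1,1,1,1,1]
  slide:
    - [0.01,0,0]
    - [0.01,0,0]
    - [0.01,0,0]
    - [0.01,0,0]
    - [0.01,0,0]
    - [0.01,0,0]
    - [0.01,0,0]
    - [0.01,0,0]
  delta_rot:
    - [0,0,0]
    - [0,0,0]
    - [0,0,0]
    - [0,0,0]
    - [0,0,0]
    - [0,0,0]
    - [0,0,0]
    - [0,0,0]
  grip_force: 30

```text
clock: 3.2
tcp_pos: [0.5192, -0.0542, 0.0596]
tool_rot: [-2.212, -2.231, 0.0]
contact_force: [-2.5, 0.3, 5.3]
opening: 0.0274
gripper_force: 35.9
```

```bash
python3 - <<'E'
from h import *
plan([.5195,-.0535,.058]); print(robot.get_state()['gripper_force'])
d=snap('scene','s2.png')
a=cv2.resize(d['frame'][190:250,350:430,::-1],(640,480),interpolation=cv2.INTER_CUBIC)
cv2.imwrite('pics/s2c.png',a)
E
```

```text
clock 3.2 tcp [ 0.5192 -0.0542  0.0596] F [-2.54  0.32  5.31] open 0.0274 slide [0.012 0.005 0.027] rot [-0.004 -0.    -0.001]
35.947301679407246
```

View pics/s2c.png

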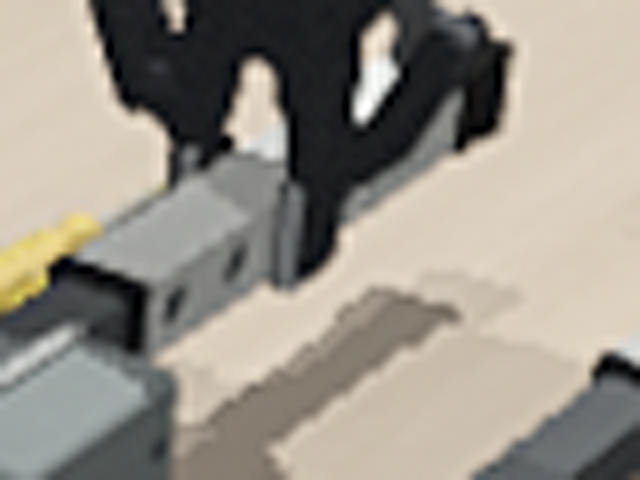

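The opening is 27.4 mm, so the button is pressed flush. The near pad covers the start hole, and the two holes nearer the vise are clear (crop (175,300) and (235,262)). I'll draw it out gently.

Emit:
jog_arm:
  gripper: [1,1,1,1,1,1]
  slide:
    - [-0.015,0,0]
    - [-0.03,0,0]
    - [-0.045,0,0]
    - [-0.06,0,0]
    - [-0.075,0,0]
    - [-0.09,0,0]
  delta_rot:
    - [0,0,0]
    - [0,0,0]
    - [0,0,0]
    - [0,0,0]
    - [0,0,0]
    - [0,0,0]
  grip_force: 28

```text
clock: 4.0
tcp_pos: [0.5192, -0.0573, 0.0596]
tool_rot: [-2.211, -2.228, -0.004]
contact_force: [-1.7, 9.7, 7.7]
opening: 0.0276
gripper_force: 36.0
```

Emit:
jog_arm:
  gripper: [1,1,1,1]
  slide:
    - [-0.015,0,0]
    - [-0.03,0,0]
    - [-0.045,0,0]
    - [-0.06,0,0]
  delta_rot:
    - [0,0,0]
    - [0,0,0]
    - [0,0,0]
    - [0,0,0]

```text
clock: 4.5
tcp_pos: [0.5192, -0.0595, 0.0596]
tool_rot: [-2.21, -2.227, -0.006]
contact_force: [-2.7, 12.0, 7.2]
opening: 0.0273
gripper_force: 35.3
```

Emit:
jog_arm:
  gripper: [1,1,1,1]
  slide:
    - [-0.015,0,0]
    - [-0.03,0,0]
    - [-0.045,0,0]
    - [-0.06,0,0]
  delta_rot:
    - [0,0,0]
    - [0,0,0]
    - [0,0,0]
    - [0,0,0]

```text
clock: 5.0
tcp_pos: [0.5193, -0.0649, 0.0596]
tool_rot: [-2.211, -2.229, -0.003]
contact_force: [-1.6, 6.4, 5.7]
opening: 0.0276
gripper_force: 35.2
```

```bash
python3 - <<'E'
from h import *
plan([.5195,-.0895,.0595]); 
d=load('top0.png');t=snap('top','t3.png')
s0=load('scene0.png');s=snap('scene','s3.png')
for f in(d,t):
    g=cv2.cvtColor(f['frame'],cv2.COLOR_RGB2GRAY); print(g[259,374:386],g[257,464:490])
E
```

```text
clock 5.0 tcp [ 0.5193 -0.0649  0.0596] F [-1.63  6.4   5.66] open 0.0276 slide [-0.411  0.001  0.   ] rot [-0.005 -0.036 -0.007]
[ 75  75  69  42  41  41  41 185 197 197 197 197] [198 197 198 156  52  22  21  22  21  21  21  21  18  19  20  22  18  17
  36 152 163 164 164 163 165 164]
[52 52 52 52 52 52 52 41 32 29 28 43] [ 42  42  43  44  44  44  45  45  46  47  46  48  48  45  41  37  52  69
  91 116 130 149 134 126 125 126]
```

Emit:
jog_arm:
  gripper: [1,1,1,1,1,1,1,1,1,1]
  slide:
    - [-0.03,0,0]
    - [-0.06,0,0]
    - [-0.09,0,0]
    - [-0.12,0,0]
    - [-0.15,0,0]
    - [-0.18,0,0]
    - [-0.21,0,0]
    - [-0.24,0,0]
    - [-0.27,0,0]
    - [-0.28,0,0]
  delta_rot:
    - [0,0,0]
    - [0,0,0]
    - [0,0,0]
    - [0,0,0]
    - [0,0,0]
    - [0,0,0]
    - [0,0,0]
    - [0,0,0]
    - [0,0,0]
    - [0,0,0]

```text
clock: 6.35
tcp_pos: [0.5195, -0.0839, 0.0596]
tool_rot: [2.211, 2.231, -0.001]
contact_force: [-2.3, -2.1, 5.4]
opening: 0.0274
gripper_force: 35.1
```

Emit:
jog_arm:
  gripper: [1,1,1,1,1,1]
  slide:
    - [-0.015,0,0]
    - [-0.03,0,0]
    - [-0.045,0,0]
    - [-0.06,0,0]
    - [-0.07,0,0]
    - [-0.07,0,0]
  delta_rot:
    - [0,0,0]
    - [0,0,0]
    - [0,0,0]
    - [0,0,0]
    - [0,0,0]
    - [0,0,0]

```text
clock: 7.1
tcp_pos: [0.5195, -0.0875, 0.0596]
tool_rot: [-2.211, -2.23, -0.0]
contact_force: [-2.5, 1.0, 5.6]
opening: 0.0274
gripper_force: 35.0
```

```bash
python3 - <<'E'
from h import *
plan([.5195,-.0892,.0595]); 
d=snap('scene','s4.png')
a=cv2.resize(d['frame'][190:250,350:430,::-1],(640,480),interpolation=cv2.INTER_CUBIC)
cv2.imwrite('pics/s4c.png',a)
E
```

```text
clock 7.1 tcp [ 0.5195 -0.0875  0.0596] F [-2.51  1.01  5.62] open 0.0274 slide [-0.028 -0.     0.001] rot [-0.004 -0.007 -0.002]
```

View pics/s4c.png

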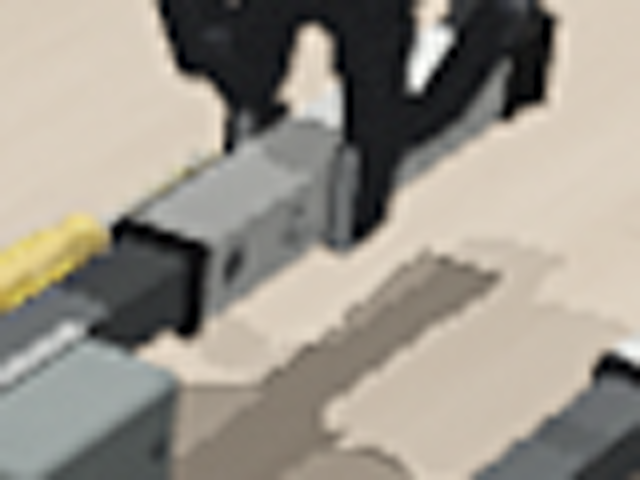

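The next hole (crop 293,228) is now filled by the bright button. I'll move about 2 mm further to centre it so it snaps fully out.

Emit:
jog_arm:
  gripper: [1,1,1,1,1]
  slide:
    - [-0.01,0,0]
    - [-0.02,0,0]
    - [-0.03,0,0]
    - [-0.03,0,0]
    - [-0.03,0,0]
  delta_rot:
    - [0,0,0]
    - [0,0,0]
    - [0,0,0]
    - [0,0,0]
    - [0,0,0]

```text
clock: 7.78
tcp_pos: [0.5195, -0.0893, 0.0596]
tool_rot: [-2.211, -2.23, -0.0]
contact_force: [-2.2, 1.8, 6.1]
opening: 0.0277
gripper_force: 35.0
```

Emit:
jog_arm:
  gripper: [1,1,1,1,1,1]
  slide:
    - [0.01,0,0]
    - [0.02,0,0]
    - [0.03,0,0]
    - [0.04,0,0]
    - [0.05,0,0]
    - [0.06,0,0]
  delta_rot:
    - [0,0,0]
    - [0,0,0]
    - [0,0,0]
    - [0,0,0]
    - [0,0,0]
    - [0,0,0]

```text
clock: 8.52
tcp_pos: [0.5195, -0.0867, 0.0596]
tool_rot: [2.211, 2.231, -0.001]
contact_force: [-3.5, -2.3, 5.1]
opening: 0.0276
gripper_force: 34.9
```

Emit:
jog_arm:
  gripper: [1,1,1,1,1]
  slide:
    - [0.01,0,0]
    - [0.02,0,0]
    - [0.03,0,0]
    - [0.03,0,0]
    - [0.03,0,0]
  delta_rot:
    - [0,0,0]
    - [0,0,0]
    - [0,0,0]
    - [0,0,0]
    - [0,0,0]

```text
clock: 9.15
tcp_pos: [0.5195, -0.0856, 0.0596]
tool_rot: [2.21, 2.231, -0.002]
contact_force: [-2.6, -4.6, 5.5]
opening: 0.0275
gripper_force: 34.8
```

Emit:
jog_arm:
  gripper: [1,1,1,1]
  slide:
    - [0.01,0,0]
    - [0.02,0,0]
    - [0.02,0,0]
    - [0.02,0,0]
  delta_rot:
    - [0,0,0]
    - [0,0,0]
    - [0,0,0]
    - [0,0,0]

```text
clock: 9.65
tcp_pos: [0.5195, -0.0853, 0.0596]
tool_rot: [2.209, 2.23, -0.004]
contact_force: [-3.7, -8.4, 4.6]
opening: 0.0276
gripper_force: 34.7
```

```bash
python3 - <<'E'
from h import *
plan([.5195,-.0892,.0595]); 
d=snap('scene','s5.png')
a=cv2.resize(np.hstack([d['frame'][205:235,370:400,::-1],load('scene0.png')['frame'][205:235,370:400,::-1]]),(800,400),interpolation=cv2.INTER_CUBIC)
cv2.imwrite('pics/s5c.png',a)
E
```

```text
clock 9.65 tcp [ 0.5195 -0.0853  0.0596] F [-3.68 -8.4   4.65] open 0.0276 slide [-0.065 -0.     0.002] rot [-0.001  0.039  0.008]
```

View pics/s5c.png

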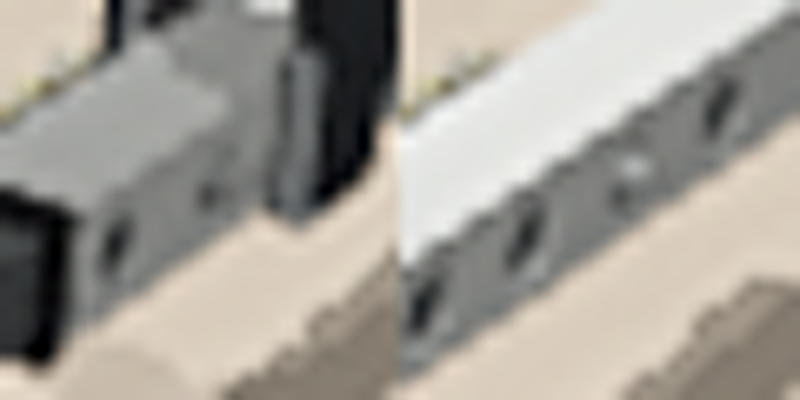

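Force rises about 3 N/mm with hardly any motion, so the button holds the tube (it fills the next hole, left crop (210,190)). I'll bring the push up to about 15–16 N.

Emit:
jog_arm:
  gripper: [1,1,1,1,1]
  slide:
    - [0.01,0,0]
    - [0.02,0,0]
    - [0.03,0,0]
    - [0.03,0,0]
    - [0.03,0,0]
  delta_rot:
    - [0,0,0]
    - [0,0,0]
    - [0,0,0]
    - [0,0,0]
    - [0,0,0]

```text
clock: 10.32
tcp_pos: [0.5195, -0.0849, 0.0596]
tool_rot: [2.208, 2.23, -0.006]
contact_force: [-4.1, -13.0, 3.0]
opening: 0.0273
gripper_force: 34.5
```

Emit:
jog_arm:
  gripper: [1,1,1]
  slide:
    - [0.016,0,0]
    - [0.016,0,0]
    - [0.016,0,0]
  delta_rot:
    - [0,0,0]
    - [0,0,0]
    - [0,0,0]

```text
clock: 10.7
tcp_pos: [0.5195, -0.0847, 0.0596]
tool_rot: [2.206, 2.23, -0.008]
contact_force: [-4.1, -14.7, 3.7]
opening: 0.0279
gripper_force: 34.4
```

Emit:
jog_arm:
  gripper: [1,1,1,1,1,1,1,1,1,1]
  slide:
    - [0.006,0,0]
    - [0.006,0,0]
    - [0.006,0,0]
    - [0.006,0,0]
    - [0.006,0,0]
    - [0.006,0,0]
    - [0.006,0,0]
    - [0.006,0,0]
    - [0.006,0,0]
    - [0.006,0,0]
  delta_rot:
    - [0,0,0]
    - [0,0,0]
    - [0,0,0]
    - [0,0,0]
    - [0,0,0]
    - [0,0,0]
    - [0,0,0]
    - [0,0,0]
    - [0,0,0]
    - [0,0,0]

```text
clock: 11.95
tcp_pos: [0.5195, -0.0847, 0.0596]
tool_rot: [2.206, 2.23, -0.008]
contact_force: [-4.1, -16.3, 3.5]
opening: 0.0273
gripper_force: 34.4
```

Emit:
jog_arm:
  gripper: [1,1,1,1,1,1,1,1,1,1]
  slide:
    - [0,0,0]
    - [0,0,0]
    - [0,0,0]
    - [0,0,0]
    - [0,0,0]
    - [0,0,0]
    - [0,0,0]
    - [0,0,0]
    - [0,0,0]
    - [0,0,0]
  delta_rot:
    - [0,0,0]
    - [0,0,0]
    - [0,0,0]
    - [0,0,0]
    - [0,0,0]
    - [0,0,0]
    - [0,0,0]
    - [0,0,0]
    - [0,0,0]
    - [0,0,0]

```text
clock: 13.2
tcp_pos: [0.5195, -0.0847, 0.0596]
tool_rot: [2.206, 2.23, -0.008]
contact_force: [-4.4, -15.8, 3.5]
opening: 0.0277
gripper_force: 34.3
```

Emit:
jog_arm:
  gripper: [1,1,1,1,1,1,1,1,1,1]
  slide:
    - [0,0,0]
    - [0,0,0]
    - [0,0,0]
    - [0,0,0]
    - [0,0,0]
    - [0,0,0]
    - [0,0,0]
    - [0,0,0]
    - [0,0,0]
    - [0,0,0]
  delta_rot:
    - [0,0,0]
    - [0,0,0]
    - [0,0,0]
    - [0,0,0]
    - [0,0,0]
    - [0,0,0]
    - [0,0,0]
    - [0,0,0]
    - [0,0,0]
    - [0,0,0]

```text
clock: 14.45
tcp_pos: [0.5195, -0.0847, 0.0596]
tool_rot: [2.206, 2.23, -0.008]
contact_force: [-3.9, -15.9, 4.0]
opening: 0.0272
gripper_force: 34.3
```

Emit:
jog_arm:
  gripper: [1,1,1,1,1]
  slide:
    - [-0.02,0,0]
    - [-0.04,0,0]
    - [-0.06,0,0]
    - [-0.08,0,0]
    - [-0.08,0,0]
  delta_rot:
    - [0,0,0]
    - [0,0,0]
    - [0,0,0]
    - [0,0,0]
    - [0,0,0]

```text
clock: 15.08
tcp_pos: [0.5195, -0.0856, 0.0596]
tool_rot: [2.21, 2.231, -0.002]
contact_force: [-3.1, -2.1, 4.8]
opening: 0.0277
gripper_force: 34.9
```

Emit:
jog_arm:
  gripper: [0,0,0,0,0,0,0,0]
  slide:
    - [0,0,0]
    - [0,0,0]
    - [0,0,0]
    - [0,0,0]
    - [0,0,0]
    - [0,0,0]
    - [0,0,0]
    - [0,0,0]
  delta_rot:
    - [0,0,0]
    - [0,0,0]
    - [0,0,0]
    - [0,0,0]
    - [0,0,0]
    - [0,0,0]
    - [0,0,0]
    - [0,0,0]

```text
clock: 16.08
tcp_pos: [0.5195, -0.0848, 0.0591]
tool_rot: [2.212, 2.231, 0.0]
contact_force: [-0.1, 0.5, 0.4]
opening: 0.0855
gripper_force: 0.0
```

Emit:
jog_arm:
  gripper: [0,0,0,0,0,0]
  slide:
    - [0,0,-0.5]
    - [0,0,-1]
    - [0,0,-1.5]
    - [0,0,-2]
    - [0,0,-2.5]
    - [0,0,-2.5]
  delta_rot:
    - [0,0,0]
    - [0,0,0]
    - [0,0,0]
    - [0,0,0]
    - [0,0,0]
    - [0,0,0]

```text
clock: 16.82
tcp_pos: [0.5217, -0.0853, 0.212]
tool_rot: [2.208, 2.227, 0.005]
contact_force: [-0.8, -0.7, -0.9]
opening: 0.0852
gripper_force: 0.0
```

```bash
python3 - <<'E'
from h import *
d=snap('scene','s6.png')
cv2.imwrite('pics/s6c.png',cv2.resize(d['frame'][185:260,345:445,::-1],(800,600),interpolation=cv2.INTER_CUBIC))
E
```

```text
(no output)
```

View pics/s6c.png

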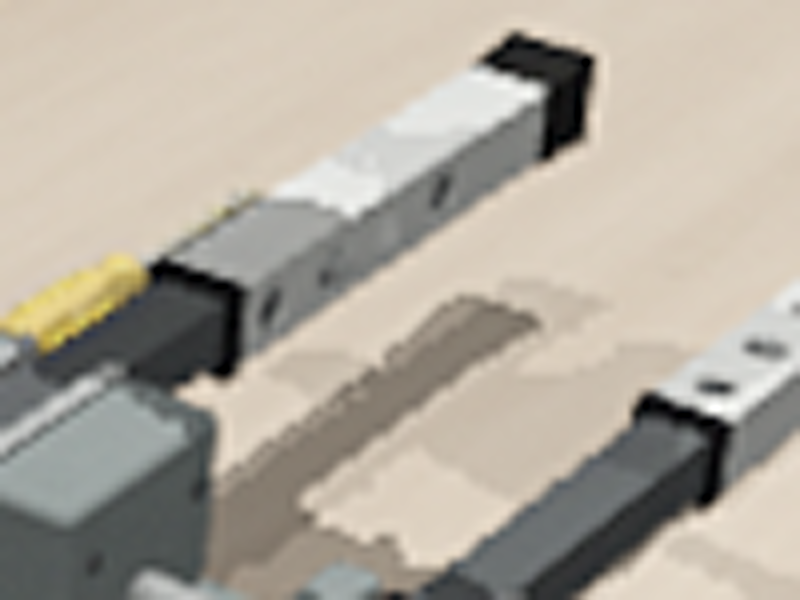

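The pattern now matches the twin, with the button in the second hole (crop 330,272). The first hole sits where the second was, so the leg moved one pitch. Handing in.

```bash
python3 -c "
from plant import robot
print(robot.sign_off())"
```

```text
the job is handed in; nothing more can be done
None
```

The vised leg is one hole longer, with the button in the next hole; it held a 14.7–16.3 N push for over 3 s, and I let go of the leg and handed in at about 17 s without touching the loose items (no verdict was shown).

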